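# Set a headrail offcut to the fence and flip stop of a drilling jig

## Task

Get the white blind headrail in place for drilling: with a fingertip, tip the raised steel flip stop on the fence over so that it swings fully down, then push the rail back flush against the aluminium fence and slide it along until its end butts against the stop, square against both. Only push the rail, never pick it up; do not shift the clamped stop along the fence, leave the other things where they lie, and finish clear of everything.

Things in the scene. Friction and masses are not known exactly. Their poses are not given: they have to be found in the camera images.
- jig: Drilling jig, fixed: grey board 280 (x) x 760 (y) x 18 mm with an aluminium fence, 50 mm high and 40 mm deep, standing along its far side. Origin: centre of the board's underside, on the bench. Axes: x square to the fence, from the robot's side towards it; y along the fence; z up. The fence's working face (towards the robot) is the plane x = +75 mm; its top is 68 mm above the bench.
- drill_guide (a point): Centre of the drill bushing's top, 68 mm above the board, on a fixed steel arm screwed on the fence. The arm is 44 mm wide (y), overhangs the fence face by 46 mm; nothing of it is lower than 44 mm above the board, so the rail (38 mm high) slides beneath it.
- stop_corner (a point): Corner that the rail must be pushed into: where board surface, fence face and the plane of the lowered stop's working side meet. Axes like the jig's; the rail comes from +y and -x. It is part of the stop's aluminium carriage, clamped on the fence's top (slips only above about 60 N), which with its black knob covers x = 0 to 42, y = -86 to +2 mm and reaches 81 mm above the board.
- flip_hinge (a point): Hinge of the flip stop, on the carriage: 12 mm behind the fence face (+x), 66 mm above the board, 8 mm on the -y side of stop_corner. The hinge line runs along the fence (y).
- flip_stop (a joint): Angle (rad) of the steel flip stop: 0 = fully down, 2.65 = raised, leaning back over the fence, held by its weight. Pushed from behind towards the robot (-x) at its blade it passes its balance at about 2.1 and falls down by itself in about a second; it needs under 2 N. Down, its blade hangs in front of the fence, 14 to 42 mm ahead of the face, ending 6 mm above the board.
- flip_tip (a point): Middle of the end face of the stop's blade; moves with the stop. The stop is an L of bar 16 mm wide (y): a leaf 54 mm long and 12 mm thick from the hinge, then the blade, 28 mm wide, 66 mm long. Raised, this point is about 20 mm behind the fence face (+x) and 138 mm above the board, the blade's back edge up to 32 mm behind the face.
- flip_elbow (a point): Outer corner of the stop's L, where leaf and blade meet, in the middle of the bar's width. Raised, it is the rearmost point: about 62 mm behind the fence face (+x) and 86 mm above the board; the blade's back runs from here up and forward to its free end.
- headrail: Offcut of white steel blind headrail, a U section lying mouth down on the board: 57 mm wide (x), 240 mm long (y), 38 mm high, 0.2 to 0.4 kg; 1 to 5 N slide it. Origin: centre of its underside. Axes: y along its length, x square to it towards the fence, z up. It starts some centimetres short of fence and stop, askew by up to 0.3 rad.
- rail_stop_end (a point): Lower corner of the headrail on the fence side at the end that meets the stop (x = +28.5, y = -120 mm in the rail's frame). It belongs at stop_corner.
- rail_free_end (a point): Lower corner of the headrail on the fence side at its other end (x = +28.5, y = +120 mm in the rail's frame).
- tape_measure: Bystander: grey tape measure lying flat on the board, 70 x 62 mm, 36 mm high; origin at the centre of its underside.
- bracket: Bystander: steel box bracket for a headrail on the board beyond the stop, 60 x 62 mm, 48 mm high; origin at the centre of its underside.
- square: Bystander: square with a 220 mm steel blade and a black stock, 20 mm high, lying on the bench behind the fence; origin under the middle of its blade.

How it is judged:
By the outcome, as a careful person would: the job done as asked, in the order asked, and still so for the second after the job is handed in, with the robot touching nothing.
It also fails if it takes over 72 s, if anything falls off the work surface, if the arm or the gripper's body presses on something with over 40 N, if the wrist force passes 120 N, or if a joint passes its speed limit or range.

## Robot

A 6-joint arm with a two-finger parallel gripper is mounted at the origin on the work surface. World frame = base frame: x ahead of the robot, y to its left, z up, the work surface at z = 0. Lengths are in m, angles in degrees, forces in N, time in s.
With the tool pointing down it reaches from about 0.3 to 0.75 m from the base axis. Payload 8.5 kg.
Tool frame: the origin (TCP) lies at the very end of the fingers, on their centre line; the grasp point (between the pads) lies 19 mm behind it (env.grip_depth is the z of the grasp point in the tool frame, in m); z points along the fingers, y is the direction in which the jaws open and shut (so a half turn about z gives the same grasp; the last joint's range is limited). The gripper opens to 85 mm and grips with 20 to 120 N. Pads are 22 mm wide; open, the fingers measure 114 mm over their backs; the gripper's body (76 mm by 85 mm) begins 54 mm behind the grasp point. The pads swing forward as they close: fully open they stand 13 mm farther back than shut.
Start: joints at [-86.591, 21.807, 74.336, -0, 83.858, -12.336], TCP at [0.149, -0.529, 0.231] pointing down, gripper open.
Joint ranges: [-178.18, 178.18], [-50.72, 133.34], [12.68, 142.11], [-81.47, 261.47], [9.98, 163.14], [-165.26, 165.26]. Speed limits (degrees/s): [136.94, 136.94, 180, 180, 180, 180].

## Interface

Orientations are given as a 3x3 rotation matrix whose columns are the frame's x, y, z axes.
In Python, from rig import env gives the robot as it stands.
- The arm moves only by the tool apply_moves, never from a script. Its argument "plan" is a list of rows, each an object of numbers: "tx", "ty", "tz": the shift along the world's x, y, z in mm; "rx", "ry", "rz": the turn, a rotation vector about the world's x, y, z in rad; "jaw": the opening, from -1 (shut) to 1 (fully open). A call has 1 to 12 rows; each row is the pose to reach, as a shift and turn from the pose measured when the call began; what a row does not reach only later rows make up. A row lasts 1/10 s, in which the tool goes at most 50 mm and 8.59 degrees, less where a joint would pass 70% of its speed; a pose out of reach is approached as far as the arm can. A call with a gripper value outside its range is refused whole. The fingers move at their own pace and stop on an object; "grip_force" is the grip in N (left out, the last holds). Time passes only in rows, so rows that repeat a pose let the fingers close. It gives the time, the measured TCP pose, the force and the opening at its end, in the units of the state.
- env.observe(): the state, without advancing time (a new reading comes with each control period).
- env.get_image(name): name is "scene" or "top" or "wrist"; returns a dict with "image" (420x560x3 uint8, red, green, blue), "intrinsics" (3x3 intrinsics, pixels), "k1" (the pictures are not rectified: a ray, as slopes to the right and down, at radius r is drawn at 1 + k1 r^2 times it, then the intrinsics apply), "world_from_camera" (4x4, takes a point from camera to world coordinates). Camera axes: x right, y up, looking along -z (the intrinsics and any distortion apply to the point x, -y, -z); pixel columns grow to the right and rows downward; lengths in m; the calibration is good to about 2 mm. A picture is of the moment at which its call begins. There is no depth.
- env.close_job(): hands the job in, once; it reports no verdict.
The state is a dict: "time_s": time; "q": joint angles; "qvel": joint speeds; "joint_efforts": joint torques, N m; "position": TCP position; "tool_rot": TCP orientation; "ft_force": force on the tool from outside, world axes, zero at the start; "wrist_torque": the same for the moment, N m; "grip_width": finger opening in m.
Only numpy, scipy, OpenCV 4.12 (cv2) and the standard library are available. Lean on these libraries where they do the work, as an engineer would, in place of code of your own. Each camera call takes 0.05 s, during which the arm holds its last target.

## Working session

There is one attempt and no reset: what is moved stays moved. The work goes in short steps, Python scripts to look and compute and a tool call to move; the robot and the scene stay as the last step left them, time stands still between calls to the robot, and variables do not carry over. Pictures are saved under pics/ and viewed, and the job is handed in when it is done.

Besides the shell and the picture viewer there is one more tool, called after "Request:" by a JSON object that holds its "method" and its "body", one argument or row to a line. apply_moves: Moves the arm, as the interface text tells. Its arguments: {"type":"object","properties":{"plan":{"type":"array","items":{"type":"object","properties":{"tx":{"type":"number"},"ty":{"type":"number"},"tz":{"type":"number"},"rx":{"type":"number"},"ry":{"type":"number"},"rz":{"type":"number"},"jaw":{"type":"number"}}}},"grip_force":{"type":"number"}},"required":["plan"]}

```bash
ls; mkdir -p pics; python3 - <<'E'
from rig import env
import cv2,json
for n in ("scene","top","wrist"):
    d=env.get_image(n); cv2.imwrite(f"pics/{n}0.png",d["image"][:,:,::-1])
    print(n,d["intrinsics"],d["k1"],d["world_from_camera"].round(4) if hasattr(d["world_from_camera"],'round') else d["world_from_camera"])
o=env.observe();print(o)
E
```

```text
pics
scene [[407.67691025   0.         280.55836147]
 [  0.         407.67691025 213.27696076]
 [  0.           0.           1.        ]] 0.041934505004612384 [[ 0.1918 -0.5748  0.7955  1.2768]
 [ 0.9813  0.127  -0.1449 -0.1561]
 [-0.0177  0.8084  0.5884  0.5781]
 [ 0.      0.      0.      1.    ]]
top [[383.63991743   0.         288.86357681]
 [  0.         383.63991743 213.83439184]
 [  0.           0.           1.        ]] -0.10847552751980767 [[ 0.0161  0.9887 -0.1491  0.456 ]
 [-0.9998  0.0173  0.0063 -0.0256]
 [ 0.0088  0.149   0.9888  0.9433]
 [ 0.      0.      0.      1.    ]]
wrist [[338.72763806   0.         283.34205772]
 [  0.         338.72763806 210.12406567]
 [  0.           0.           1.        ]] -0.06362460865881807 [[ 0.2716  0.9296  0.2491  0.2123]
 [-0.9624  0.2628  0.0686 -0.5114]
 [-0.0017 -0.2584  0.966   0.3731]
 [ 0.      0.      0.      1.    ]]
{'time_s': 0.15, 'q': array([-8.65893808e+01,  2.18329578e+01,  7.43715389e+01, -9.47113607e-04,
        8.38603238e+01, -1.23369190e+01]), 'qvel': array([-0.00375249, -0.04039559, -0.19723905,  0.052354  ,  0.03546401,
       -0.09023528]), 'joint_efforts': array([ 3.00787106e-03, -4.48627353e+01, -2.31344461e+01, -1.30484227e-04,
        3.78456418e-03,  8.99832230e-06]), 'position': array([ 0.14923872, -0.52912915,  0.23086486]), 'tool_rot': array([[ 9.62466425e-01,  2.71400761e-01, -8.37107252e-05],
       [ 2.71400680e-01, -9.62465790e-01,  1.12834861e-03],
       [ 2.25665961e-04, -1.10871680e-03, -9.99999360e-01]]), 'ft_force': array([0.15748419, 0.67633115, 0.89366777]), 'wrist_torque': array([-0.03509819,  0.02796636, -0.05585125]), 'grip_width': 0.08564373773758731}
```

View pics/scene0.png

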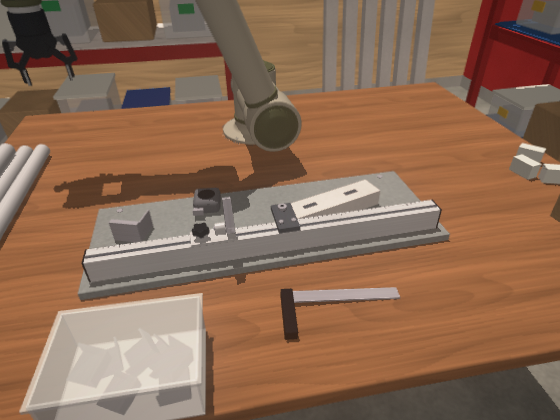

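View pics/top0.png

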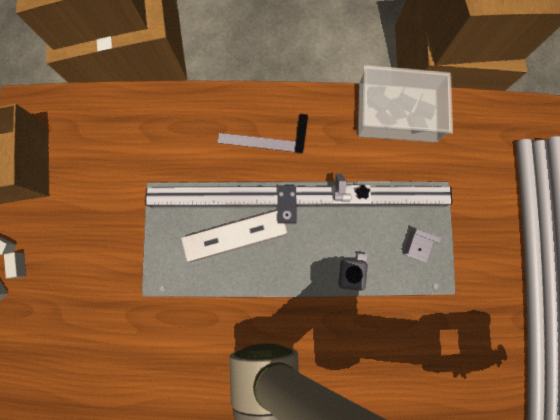

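```bash
cat > h.py <<'E'
from rig import env
import cv2,numpy as np
def cam(n):
    d=env.get_image(n); return d
def ray(d,u,v):
    K=np.array(d["intrinsics"]);k=d["k1"]
    x=(u-K[0,2])/K[0,0];y=(v-K[1,2])/K[1,1]
    rd=np.hypot(x,y);r=rd
    for _ in range(20): r=rd/(1+k*r*r)
    s=r/rd if rd>0 else 1
    T=np.array(d["world_from_camera"])
    return T[:3,3],T[:3,:3]@np.array([x*s,-y*s,-1])
def onz(d,u,v,z):
    o,r=ray(d,u,v);t=(z-o[2])/r[2];return o+t*r
def proj(d,P):
    K=np.array(d["intrinsics"]);T=np.array(d["world_from_camera"])
    p=T[:3,:3].T@(np.array(P)-T[:3,3]);x=p[0]/-p[2];y=-p[1]/-p[2];f=1+d["k1"]*(x*x+y*y)
    return np.array([K[0,0]*x*f+K[0,2],K[1,1]*y*f+K[1,2]])
def zoom(im,u0,v0,u1,v1,s,name):
    c=cv2.resize(im[v0:v1,u0:u1,::-1],None,fx=s,fy=s,interpolation=cv2.INTER_CUBIC);cv2.imwrite("pics/"+name,c)
E
python3 - <<'E'
from h import *
d=cam("top");im=d["image"]
zoom(im,130,170,330,310,4,"t1.png");zoom(im,270,160,470,310,4,"t2.png")
d=cam("scene");zoom(d["image"],80,170,240,290,5,"s1.png")
E
```

```text
(no output)
```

View pics/t1.png

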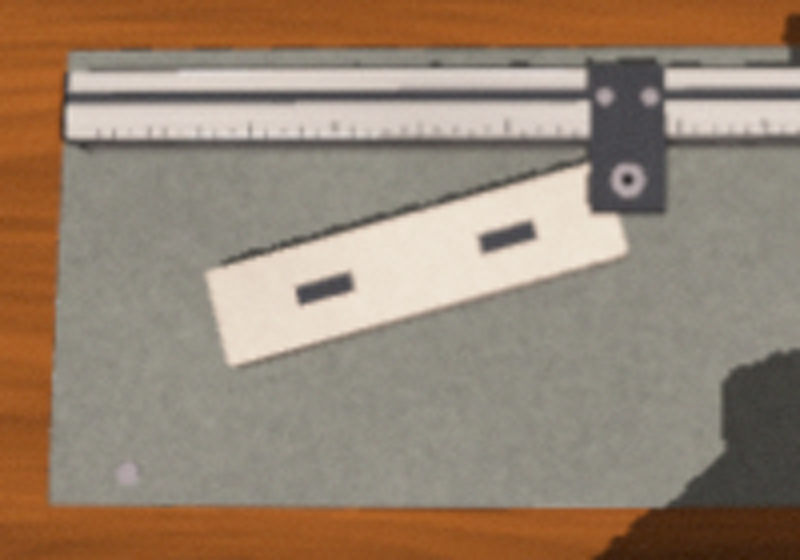

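View pics/t2.png

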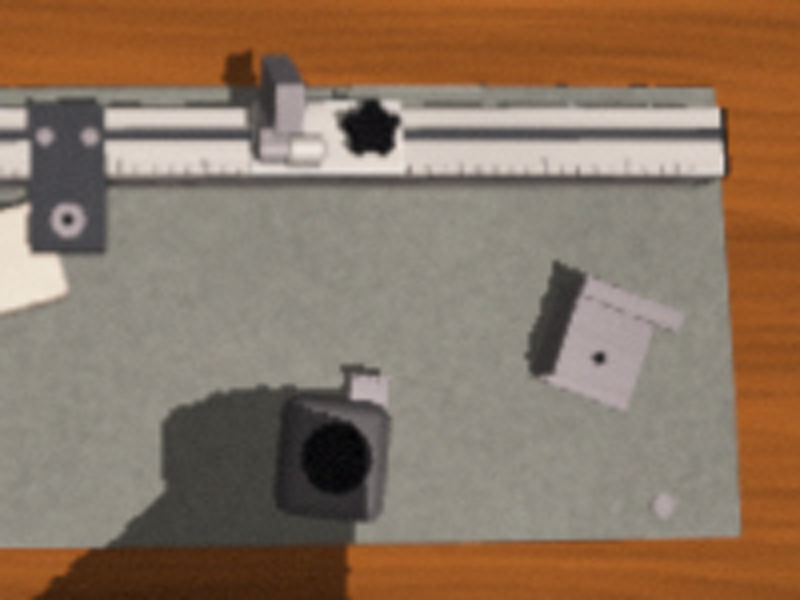

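View pics/s1.png

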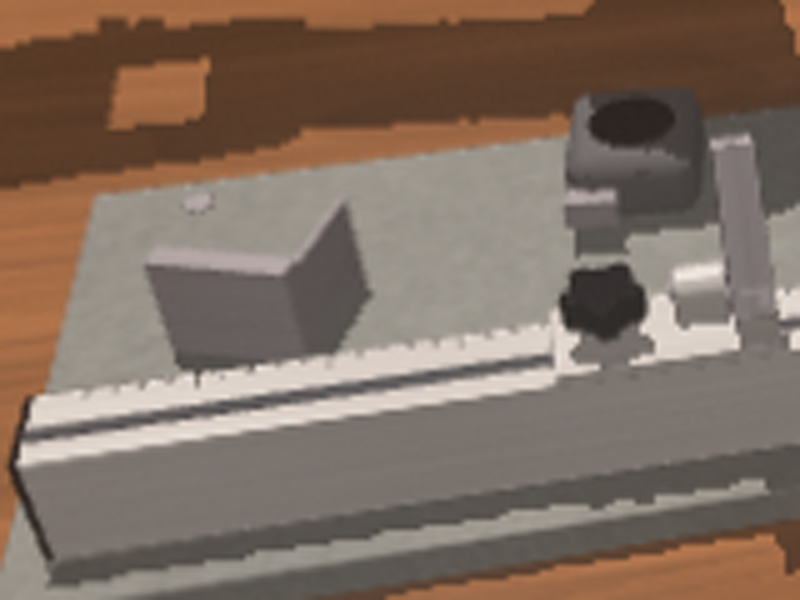

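```bash
python3 - <<'E'
from h import *
np.set_printoptions(precision=4,suppress=True)
d=cam("top")
a=lambda x,y:(130+x/4-.4,170+y/4-.4)
b=lambda x,y:(270+x/4-.4,160+y/4-.4)
W=lambda p,z:onz(d,*p,z)
TL,BL,TR,BR=W(a(68,52),.018),W(a(50,505),.018),W(b(713,88),.018),W(b(740,537),.018)
print(TL,BL,TR,BR,np.linalg.norm(TL-BL),np.linalg.norm(TL-TR),np.linalg.norm(BL-BR))
c=(TL+BL+TR+BR)/4;yd=(TL-TR+BL-BR);yd/=np.linalg.norm(yd);xd=np.array([yd[1],-yd[0],0]);print("c",c,"yaw",np.degrees(np.arctan2(-yd[0],yd[1])))
J=lambda P:np.array([(P-c)@xd,(P-c)@yd])*1e3
for n,p,z in [("fenceL",a(63,138),.068),("fenceR",b(723,177),.068),("fenceLback",a(68,70),.068),("rail freefar",a(207,268),.056),("rail freenear",a(232,367),.056),("rail stopnear",a(628,253),.056),("edge far2",a(585,162),.056),
 ("carr front +y",b(252,171),.072),("carr front -y",b(405,173),.072),("guide",b(68,218),.086),("tipL",b(262,58),.156),("tipR",b(295,62),.156),("blade low L",b(277,133),.09),("blade low R",b(303,133),.09),
 ("tape L",b(276,515),.054),("tape TR",b(388,405),.054),("tape hook", b(345,370),.03),("guide near L",b(28,248),.075),("guide nearR",b(103,250),.075)]:
    P=W(p,z);print(n,P,J(P))
E
```

```text
[0.6683 0.3257 0.018 ] [0.3898 0.3184 0.018 ] [ 0.6851 -0.4326  0.018 ] [ 0.4055 -0.4384  0.018 ] 0.27859566308236217 0.7585154104583246 0.7569085271564544
c [ 0.5372 -0.0567  0.018 ] yaw 1.2243939109615358
fenceL [0.6052 0.3058 0.068 ] [ 75.7475 360.9812]
fenceR [ 0.6186 -0.414   0.068 ] [  73.8108 -358.9163]
fenceLback [0.646  0.3059 0.068 ] [116.5171 360.1969]
rail freefar [0.5317 0.2188 0.056 ] [  0.4074 275.539 ]
rail freenear [0.4746 0.2011 0.056 ] [-57.0397 259.0951]
rail stopnear [ 0.5451 -0.0267  0.056 ] [ 8.5154 29.8529]
edge far2 [ 0.5981 -0.0006  0.056 ] [62.1151 54.7967]
carr front +y [ 0.616  -0.1318  0.072 ] [ 77.2111 -76.7969]
carr front -y [ 0.6165 -0.2211  0.072 ] [  75.804  -166.0923]
guide [ 0.5846 -0.0259  0.086 ] [48.046  29.7684]
tipL [ 0.6615 -0.1271  0.156 ] [122.7569 -72.9899]
tipR [ 0.6597 -0.1446  0.156 ] [120.5786 -90.4835]
blade low L [ 0.6349 -0.144   0.09  ] [ 95.8804 -89.3256]
blade low R [ 0.6352 -0.1588  0.09  ] [  95.8549 -104.2054]
tape L [ 0.4193 -0.1481  0.054 ] [-119.8279  -88.8318]
tape TR [ 0.483  -0.2133  0.054 ] [ -57.5558 -155.4317]
tape hook [ 0.5042 -0.1927  0.03  ] [ -35.8882 -135.2392]
guide near L [ 0.5685 -0.0034  0.075 ] [32.4802 52.6215]
guide nearR [ 0.5681 -0.0462  0.075 ] [31.1563  9.8414]
```

```bash
cat >> h.py <<'E'
c0=np.array([.5372,-.0567,0]);ya=np.radians(1.15)
XD=np.array([np.cos(ya),np.sin(ya),0]);YD=np.array([-np.sin(ya),np.cos(ya),0])
def jw(x,y,z): return c0+XD*x/1e3+YD*y/1e3+np.array([0,0,z/1e3])   # jig mm -> world
def wj(P): P=np.array(P)-c0; return np.array([P@XD,P@YD,P[2]])*1e3
SC=(74.8,-79.3)
E
python3 - <<'E'
from h import *
for n in("top","scene"):
    d=cam(n);im=d["image"].copy()
    s=4 if n=="top" else 5
    u0,v0,u1,v1=(270,160,470,310) if n=="top" else (80,170,240,290)
    z=cv2.resize(im[v0:v1,u0:u1,::-1],None,fx=s,fy=s,interpolation=cv2.INTER_CUBIC)
    pts={"h":(12,-8,84),"e1":(62,0,104),"e2":(62,-16,104),"t1":(20,0,156),"t2":(20,-16,156),"b1":(32,0,163),"b2":(32,-16,163),"c":(0,0,18),"k1":(0,2,70),"k2":(0,-86,70)}
    for k,(x,y,zz) in pts.items():
        p=(proj(d,jw(SC[0]+x,SC[1]+y,zz))-(u0,v0)+.4)*s
        cv2.circle(z,tuple(int(q) for q in p),2,(0,0,255),-1);cv2.putText(z,k,tuple(int(q)+3 for q in p),0,.45,(0,255,0),1)
    cv2.imwrite(f"pics/m{n}.png",z)
E
```

```text
(no output)
```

View pics/mtop.png

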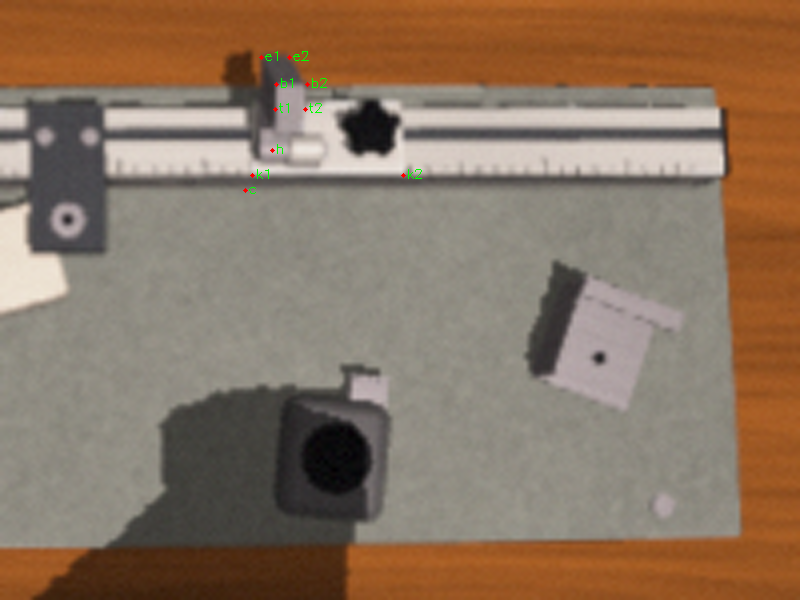

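View pics/mscene.png

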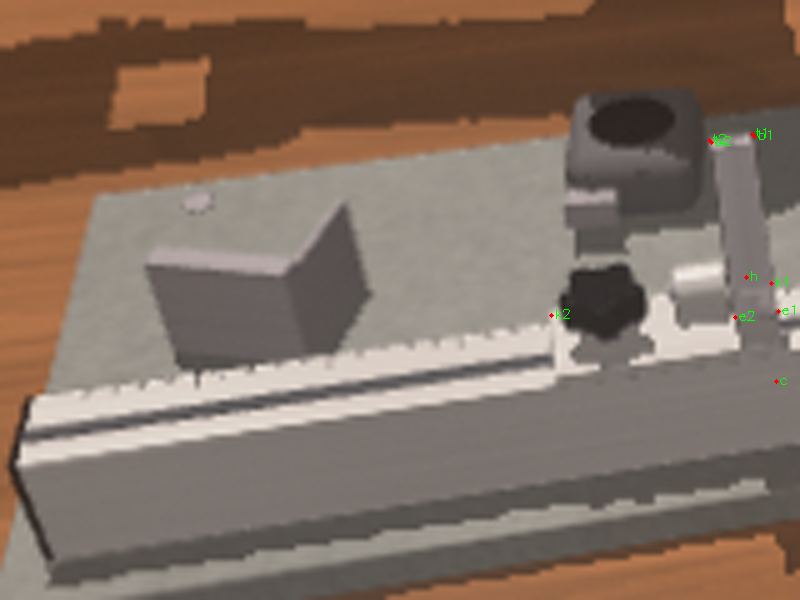

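```bash
python3 - <<'E'
from h import *
np.set_printoptions(precision=1,suppress=True)
p=env.observe()["position"]
for x,y,z in[(86,-8,231),(86,-8,132),(-10,-8,132)]: print((jw(SC[0]+x,SC[1]+y,z)-p)*1e3, jw(SC[0]+x,SC[1]+y,z))
E
```

```text
[550.5 388.6  -0.2] [ 0.7 -0.1  0.2]
[550.5 388.6 -99.2] [ 0.7 -0.1  0.1]
[454.5 386.6 -99.2] [ 0.6 -0.1  0.1]
```

Request:
{"method": "apply_moves", "body": {
  "plan": [
    {"tx": 35, "ty": 25, "tz": 10, "rz": -0.04, "jaw": -1},
    {"tx": 70, "ty": 50, "tz": 20, "rz": -0.08, "jaw": -1},
    {"tx": 105, "ty": 75, "tz": 20, "rz": -0.12, "jaw": -1},
    {"tx": 140, "ty": 100, "tz": 20, "rz": -0.16, "jaw": -1},
    {"tx": 175, "ty": 125, "tz": 20, "rz": -0.2, "jaw": -1},
    {"tx": 210, "ty": 150, "tz": 20, "rz": -0.255, "jaw": -1},
    {"tx": 245, "ty": 175, "tz": 20, "rz": -0.255, "jaw": -1},
    {"tx": 280, "ty": 200, "tz": 20, "rz": -0.255, "jaw": -1},
    {"tx": 315, "ty": 225, "tz": 20, "rz": -0.255, "jaw": -1},
    {"tx": 350, "ty": 250, "tz": 20, "rz": -0.255, "jaw": -1},
    {"tx": 385, "ty": 275, "tz": 20, "rz": -0.255, "jaw": -1},
    {"tx": 420, "ty": 300, "tz": 20, "rz": -0.255, "jaw": -1}
  ]
}}

```text
validation failed for argument at $.pl...
```

Request:
{"method": "apply_moves", "body": {
  "plan": [
    {"tx": 35, "ty": 25, "tz": 10, "rx": 0, "ry": 0, "rz": -0.04, "jaw": -1}
  ]
}}

```text
time_s: 0.5
position: [0.1821, -0.5056, 0.2398]
tool_rot: [[0.974, 0.227, -0.001], [0.227, -0.974, 0.002], [-0.001, -0.002, -1.0]]
ft_force: [0.9, 0.3, 0.0]
grip_width: 0.073
```

Request:
{"method": "apply_moves", "body": {
  "plan": [
    {"tx": 35, "ty": 25, "tz": 5, "rx": 0, "ry": 0, "rz": -0.05, "jaw": -1},
    {"tx": 70, "ty": 50, "tz": 10, "rx": 0, "ry": 0, "rz": -0.1, "jaw": -1},
    {"tx": 105, "ty": 75, "tz": 10, "rx": 0, "ry": 0, "rz": -0.15, "jaw": -1},
    {"tx": 140, "ty": 100, "tz": 10, "rx": 0, "ry": 0, "rz": -0.2, "jaw": -1},
    {"tx": 175, "ty": 125, "tz": 10, "rx": 0, "ry": 0, "rz": -0.209, "jaw": -1},
    {"tx": 210, "ty": 150, "tz": 10, "rx": 0, "ry": 0, "rz": -0.209, "jaw": -1},
    {"tx": 245, "ty": 175, "tz": 10, "rx": 0, "ry": 0, "rz": -0.209, "jaw": -1},
    {"tx": 280, "ty": 200, "tz": 10, "rx": 0, "ry": 0, "rz": -0.209, "jaw": -1},
    {"tx": 315, "ty": 225, "tz": 10, "rx": 0, "ry": 0, "rz": -0.209, "jaw": -1},
    {"tx": 350, "ty": 250, "tz": 10, "rx": 0, "ry": 0, "rz": -0.209, "jaw": -1},
    {"tx": 385, "ty": 275, "tz": 10, "rx": 0, "ry": 0, "rz": -0.209, "jaw": -1},
    {"tx": 420, "ty": 300, "tz": 10, "rx": 0, "ry": 0, "rz": -0.209, "jaw": -1}
  ]
}}

```text
time_s: 1.7
position: [0.6034, -0.2043, 0.2498]
tool_rot: [[1.0, 0.021, -0.001], [0.021, -1.0, 0.002], [-0.001, -0.002, -1.0]]
ft_force: [0.3, -1.4, -0.1]
grip_width: 0.0003
```

Request:
{"method": "apply_moves", "body": {
  "plan": [
    {"tx": 32, "ty": 21, "tz": 0, "rx": 0, "ry": 0, "rz": 0, "jaw": -1},
    {"tx": 64, "ty": 42, "tz": 0, "rx": 0, "ry": 0, "rz": 0, "jaw": -1},
    {"tx": 96, "ty": 64, "tz": 0, "rx": 0, "ry": 0, "rz": 0, "jaw": -1},
    {"tx": 96, "ty": 64, "tz": -30, "rx": 0, "ry": 0, "rz": 0, "jaw": -1},
    {"tx": 96, "ty": 64, "tz": -60, "rx": 0, "ry": 0, "rz": 0, "jaw": -1},
    {"tx": 96, "ty": 64, "tz": -90, "rx": 0, "ry": 0, "rz": 0, "jaw": -1},
    {"tx": 96, "ty": 64, "tz": -118, "rx": 0, "ry": 0, "rz": 0, "jaw": -1},
    {"tx": 96, "ty": 64, "tz": -118, "rx": 0, "ry": 0, "rz": 0, "jaw": -1}
  ]
}}

```text
time_s: 2.5
position: [0.6977, -0.1397, 0.1273]
tool_rot: [[1.0, 0.021, -0.008], [0.021, -1.0, 0.005], [-0.008, -0.005, -1.0]]
ft_force: [-0.5, -0.4, -0.2]
grip_width: -0.0002
```

```bash
python3 - <<'E'
from h import *
d=cam("scene");zoom(d["image"],140,120,300,240,5,"s2.png")
o=env.observe();print(wj(o["position"])-[*SC,0],o["ft_force"])
E
```

```text
[ 85.07885015  -7.32218516 130.36630368] [-0.12261068 -0.22798224  1.52738305]
```

View pics/s2.png

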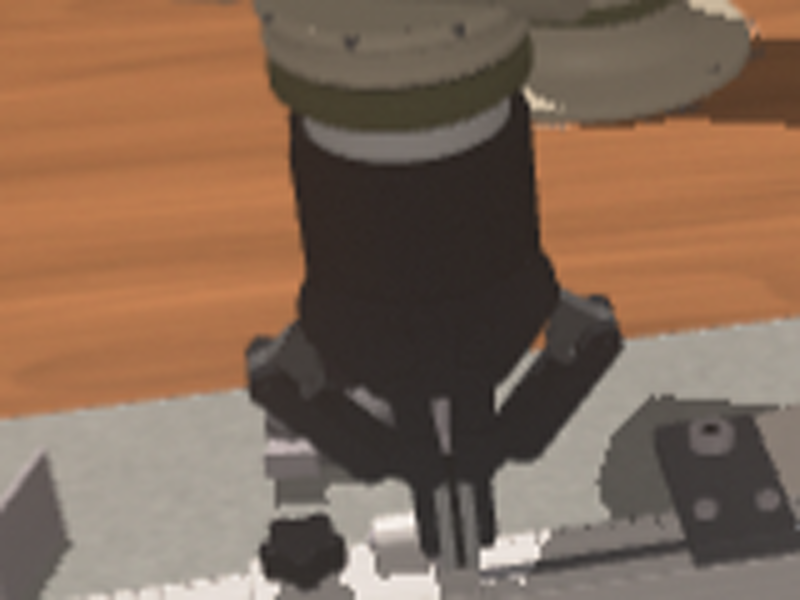

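Request:
{"method": "apply_moves", "body": {
  "plan": [
    {"tx": -10, "ty": 0, "tz": 0, "rx": 0, "ry": 0, "rz": 0, "jaw": -1},
    {"tx": -20, "ty": 0, "tz": 0, "rx": 0, "ry": 0, "rz": 0, "jaw": -1},
    {"tx": -28, "ty": -1, "tz": 0, "rx": 0, "ry": 0, "rz": 0, "jaw": -1},
    {"tx": -36, "ty": -1, "tz": 0, "rx": 0, "ry": 0, "rz": 0, "jaw": -1},
    {"tx": -44, "ty": -1, "tz": 0, "rx": 0, "ry": 0, "rz": 0, "jaw": -1},
    {"tx": -50, "ty": -1, "tz": 0, "rx": 0, "ry": 0, "rz": 0, "jaw": -1},
    {"tx": -55, "ty": -1, "tz": 0, "rx": 0, "ry": 0, "rz": 0, "jaw": -1}
  ]
}}

```text
time_s: 3.25
position: [0.6501, -0.1421, 0.1405]
tool_rot: [[1.0, 0.021, 0.021], [0.021, -1.0, -0.003], [0.021, 0.004, -1.0]]
ft_force: [10.8, 4.2, 39.7]
grip_width: -0.0
```

```bash
python3 - <<'E'
from h import *
d=cam("scene");zoom(d["image"],140,120,300,240,5,"s3.png")
o=env.observe();print(wj(o["position"])-[*SC,0],o["ft_force"])
E
```

```text
[ 35.70387566  -8.38701601 140.83189448] [ 8.79356278  4.00388836 35.08308098]
```

View pics/s3.png

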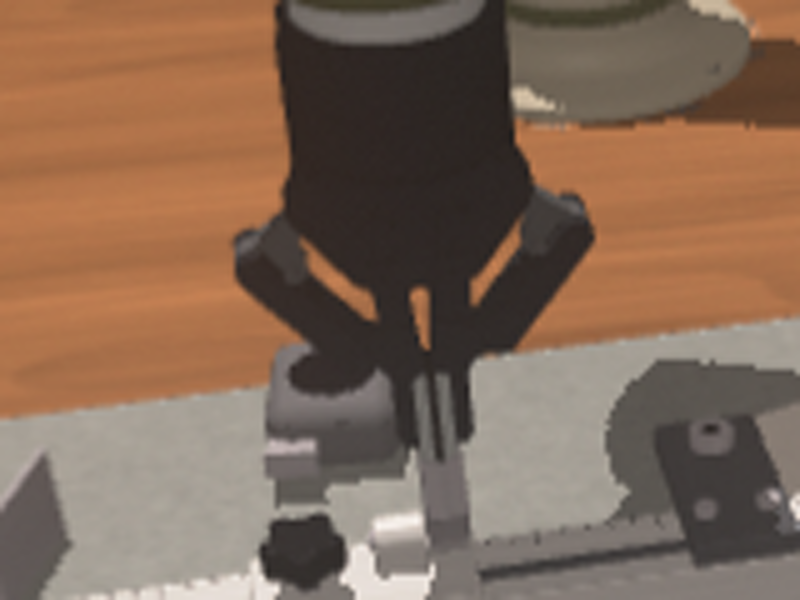

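```bash
python3 - <<'E'
from h import *
d=cam("scene");zoom(d["image"],180,160,280,235,8,"s4.png")
d=cam("top");zoom(d["image"],290,140,390,215,8,"t4.png")
o=env.observe();print(wj(o["position"])-[*SC,0],o["ft_force"])
E
```

```text
[ 35.96437588  -8.3890302  140.71381482] [ 9.80898621  3.86790928 36.53244546]
```

View pics/s4.png

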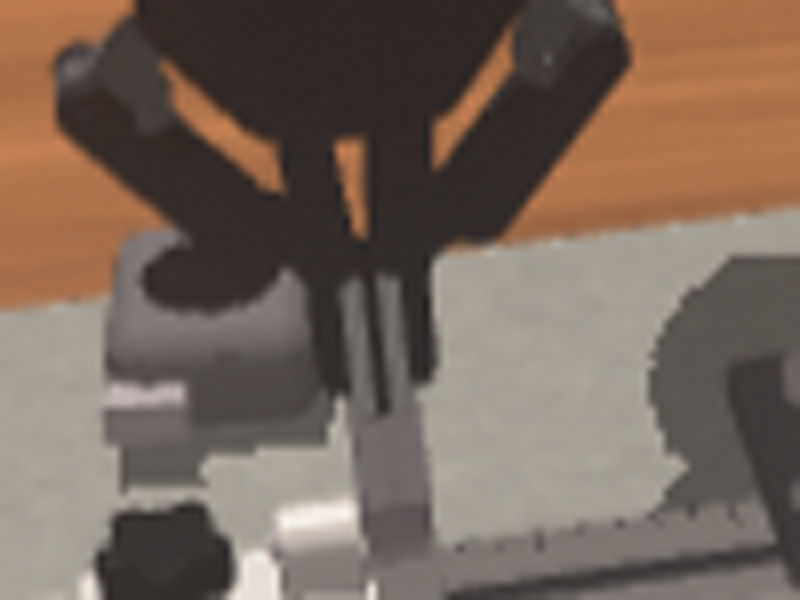

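View pics/t4.png

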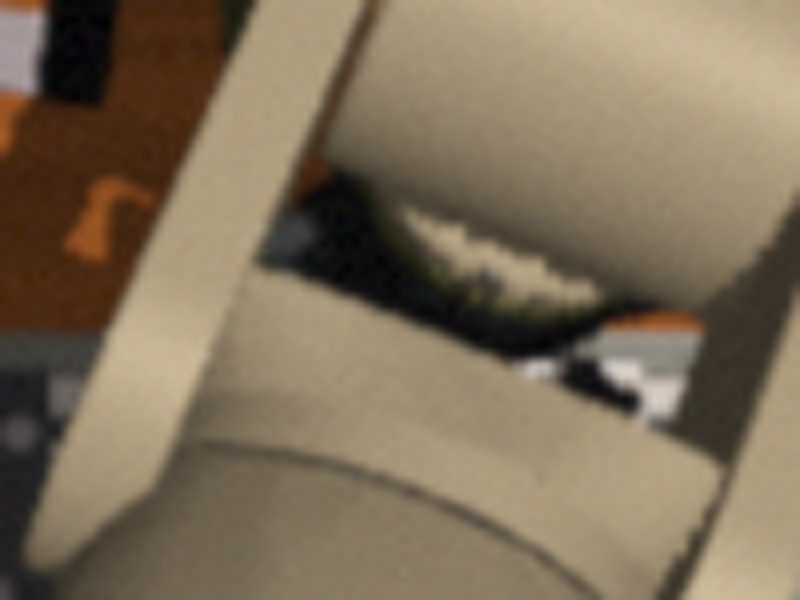

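Request:
{"method": "apply_moves", "body": {
  "plan": [
    {"tx": 4, "ty": 0, "tz": 10, "rx": 0, "ry": 0, "rz": 0, "jaw": -1},
    {"tx": 20, "ty": 0, "tz": 10, "rx": 0, "ry": 0, "rz": 0, "jaw": -1},
    {"tx": 35, "ty": 0, "tz": 10, "rx": 0, "ry": 0, "rz": 0, "jaw": -1},
    {"tx": 35, "ty": 0, "tz": 10, "rx": 0, "ry": 0, "rz": 0, "jaw": -1}
  ]
}}

```text
time_s: 3.8
position: [0.6859, -0.1423, 0.1516]
tool_rot: [[1.0, 0.021, 0.022], [0.021, -1.0, -0.004], [0.022, 0.004, -1.0]]
ft_force: [-0.0, -0.2, 0.2]
grip_width: 0.0002
```

```bash
python3 - <<'E'
from h import *
d=cam("scene");zoom(d["image"],180,160,280,235,8,"s5.png")
o=env.observe();print(wj(o["position"])-[*SC,0],o["ft_force"],o["tool_rot"])
E
```

```text
[ 71.2665529   -9.17595245 151.29255601] [-1.107171   -0.2155636  -0.68707924] [[ 0.99956087  0.02127968  0.02062159]
 [ 0.02135887 -0.99976529 -0.00362778]
 [ 0.02053956  0.00406664 -0.99978077]]
```

View pics/s5.png

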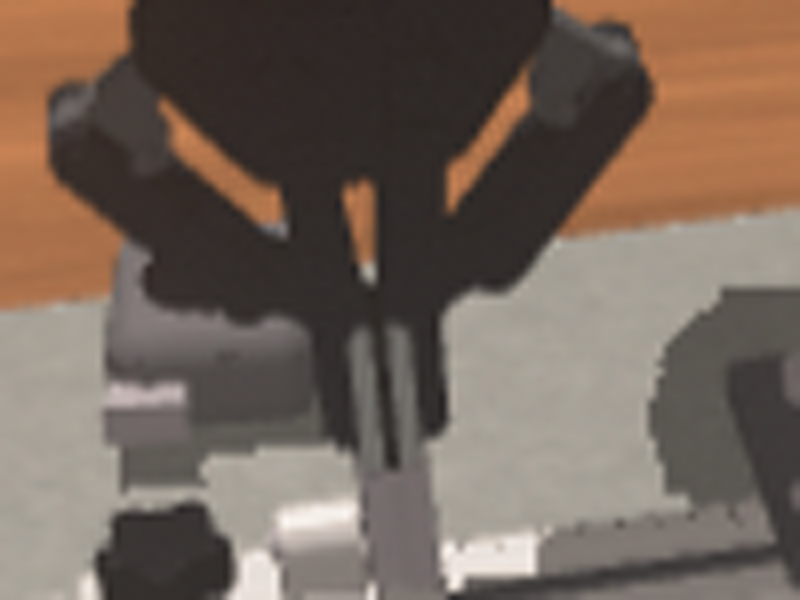

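Request:
{"method": "apply_moves", "body": {
  "plan": [
    {"tx": -10, "ty": 0, "tz": 3, "rx": 0, "ry": 0.02, "rz": 0, "jaw": -1},
    {"tx": -20, "ty": 0, "tz": 3, "rx": 0, "ry": 0.02, "rz": 0, "jaw": -1},
    {"tx": -28, "ty": 0, "tz": 3, "rx": 0, "ry": 0.02, "rz": 0, "jaw": -1},
    {"tx": -36, "ty": 0, "tz": 3, "rx": 0, "ry": 0.02, "rz": 0, "jaw": -1},
    {"tx": -44, "ty": 0, "tz": 3, "rx": 0, "ry": 0.02, "rz": 0, "jaw": -1},
    {"tx": -52, "ty": 0, "tz": 3, "rx": 0, "ry": 0.02, "rz": 0, "jaw": -1},
    {"tx": -60, "ty": 0, "tz": 3, "rx": 0, "ry": 0.02, "rz": 0, "jaw": -1},
    {"tx": -68, "ty": 0, "tz": 3, "rx": 0, "ry": 0.02, "rz": 0, "jaw": -1}
  ]
}}

```text
time_s: 4.65
position: [0.616, -0.1421, 0.1538]
tool_rot: [[1.0, 0.021, -0.001], [0.021, -1.0, -0.003], [-0.001, 0.003, -1.0]]
ft_force: [0.8, -0.4, -0.1]
grip_width: 0.0001
```

```bash
python3 - <<'E'
from h import *
d=cam("scene");zoom(d["image"],180,160,280,235,8,"s6.png")
o=env.observe();print(wj(o["position"])-[*SC,0],o["ft_force"],o["tool_rot"])
E
```

```text
[  1.41793616  -7.61254314 153.87167767] [ 1.87298478 -0.54621113 -0.41628426] [[ 0.99977604  0.02111762 -0.00138588]
 [ 0.0211135  -0.99977282 -0.00291992]
 [-0.00144723  0.00289001 -0.99999478]]
```

View pics/s6.png

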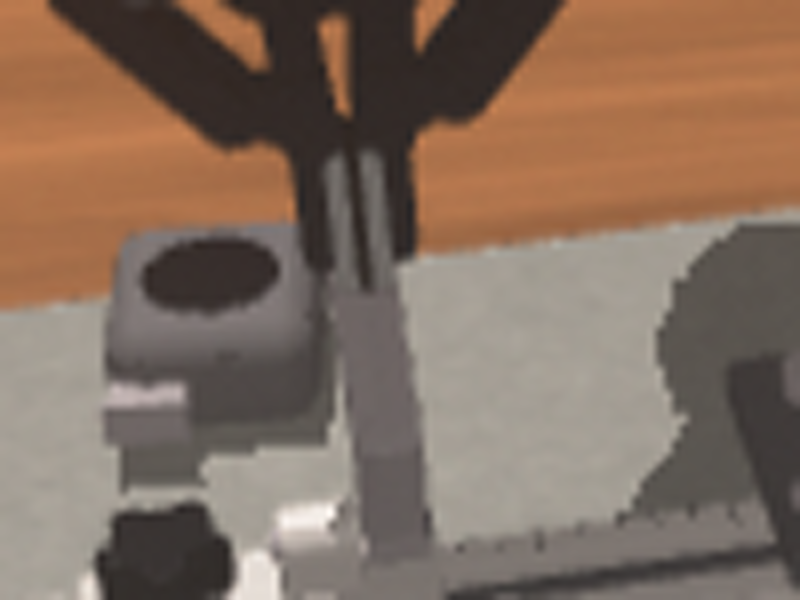

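Request:
{"method": "apply_moves", "body": {
  "plan": [
    {"tx": -6, "ty": 0, "tz": 0, "rx": 0, "ry": 0, "rz": 0, "jaw": -1},
    {"tx": -12, "ty": 0, "tz": 0, "rx": 0, "ry": 0, "rz": 0, "jaw": -1},
    {"tx": -18, "ty": 0, "tz": 0, "rx": 0, "ry": 0, "rz": 0, "jaw": -1},
    {"tx": -24, "ty": 0, "tz": 1, "rx": 0, "ry": 0, "rz": 0, "jaw": -1},
    {"tx": -24, "ty": 0, "tz": 2, "rx": 0, "ry": 0, "rz": 0, "jaw": -1},
    {"tx": -24, "ty": 0, "tz": 2, "rx": 0, "ry": 0, "rz": 0, "jaw": -1}
  ]
}}

```text
time_s: 5.3
position: [0.5912, -0.1421, 0.1562]
tool_rot: [[1.0, 0.021, -0.001], [0.021, -1.0, -0.003], [-0.001, 0.003, -1.0]]
ft_force: [-0.9, 0.2, 0.2]
grip_width: -0.0002
```

```bash
python3 - <<'E'
from h import *
d=cam("scene");zoom(d["image"],180,160,280,235,8,"s7.png")
o=env.observe();print(wj(o["position"])-[*SC,0],o["ft_force"])
E
```

```text
[-22.39610167  -7.16201264 156.04939575] [ 0.09357293 -0.23694803 -0.18153263]
```

View pics/s7.png

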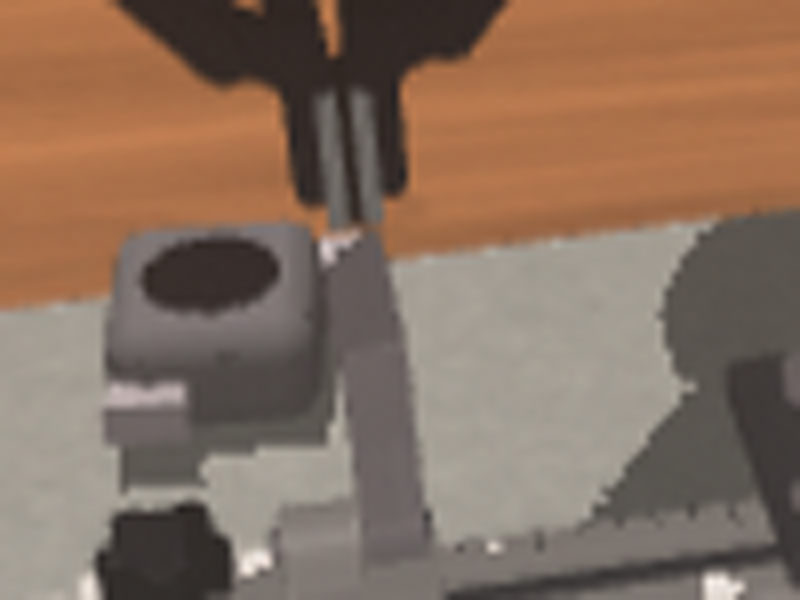

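```bash
python3 - <<'E'
from h import *
o=env.observe();p=o["position"]
for t in[(-62,185,156),(-62,185,28),(7,185,28)]: print((jw(*t)-p)*1e3)
E
```

```text
[-1.19829081e+02  2.69111255e+02 -4.93957477e-02]
[-119.8290809   269.11125511 -128.04939575]
[ -50.84297899  270.49608089 -128.04939575]
```

Request:
{"method": "apply_moves", "body": {
  "plan": [
    {"tx": -15, "ty": 35, "tz": 20, "rx": 0, "ry": 0, "rz": 0, "jaw": -1},
    {"tx": -30, "ty": 70, "tz": 20, "rx": 0, "ry": 0, "rz": 0, "jaw": -1},
    {"tx": -50, "ty": 110, "tz": 20, "rx": 0, "ry": 0, "rz": 0, "jaw": -1},
    {"tx": -70, "ty": 150, "tz": 20, "rx": 0, "ry": 0, "rz": 0, "jaw": -1},
    {"tx": -90, "ty": 190, "tz": 0, "rx": 0, "ry": 0, "rz": 0, "jaw": -1},
    {"tx": -105, "ty": 230, "tz": 0, "rx": 0, "ry": 0, "rz": 0, "jaw": -1},
    {"tx": -120, "ty": 269, "tz": 0, "rx": 0, "ry": 0, "rz": 0, "jaw": -1},
    {"tx": -120, "ty": 269, "tz": -40, "rx": 0, "ry": 0, "rz": 0, "jaw": -1},
    {"tx": -120, "ty": 269, "tz": -80, "rx": 0, "ry": 0, "rz": 0, "jaw": -1},
    {"tx": -120, "ty": 269, "tz": -110, "rx": 0, "ry": 0, "rz": 0, "jaw": -1},
    {"tx": -120, "ty": 269, "tz": -128, "rx": 0, "ry": 0, "rz": 0, "jaw": -1},
    {"tx": -120, "ty": 269, "tz": -128, "rx": 0, "ry": 0, "rz": 0, "jaw": -1}
  ]
}}

```text
time_s: 6.55
position: [0.4704, 0.1269, 0.0261]
tool_rot: [[1.0, 0.021, -0.005], [0.021, -1.0, -0.003], [-0.005, 0.003, -1.0]]
ft_force: [0.8, 0.3, -0.1]
grip_width: 0.0003
```

```bash
python3 - <<'E'
from h import *
d=cam("scene");zoom(d["image"],180,130,420,270,3,"s8.png")
d=cam("top");zoom(d["image"],160,170,360,310,4,"t8.png")
o=env.observe();print(wj(o["position"]),o["ft_force"])
E
```

```text
[-61.68599764 184.95560576  28.46950754] [-0.24928816  0.03103857  0.29948638]
```

View pics/s8.png

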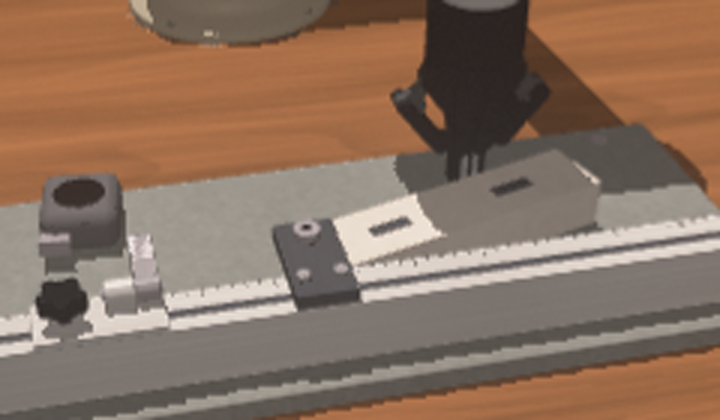

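View pics/t8.png

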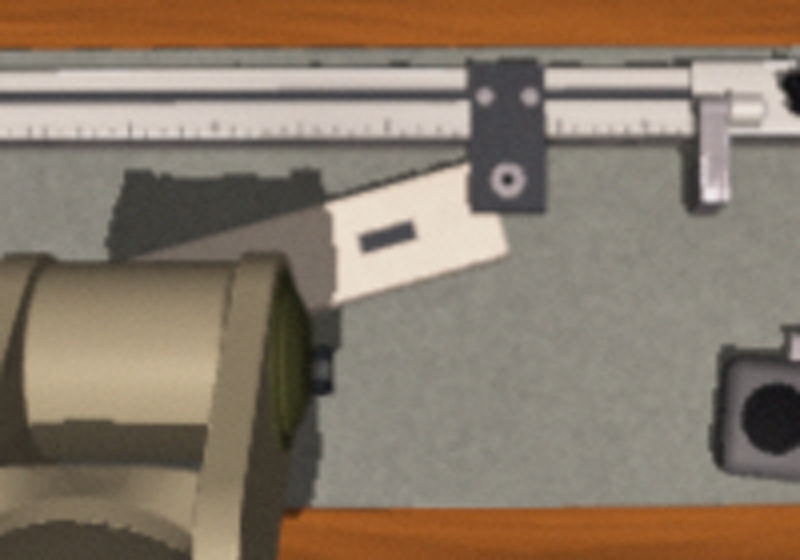

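Request:
{"method": "apply_moves", "body": {
  "plan": [
    {"tx": 5, "ty": 0, "tz": 0, "rx": 0, "ry": 0, "rz": 0, "jaw": -1},
    {"tx": 10, "ty": 0, "tz": 0, "rx": 0, "ry": 0, "rz": 0, "jaw": -1},
    {"tx": 15, "ty": 0, "tz": 0, "rx": 0, "ry": 0, "rz": 0, "jaw": -1},
    {"tx": 20, "ty": 0, "tz": 0, "rx": 0, "ry": 0, "rz": 0, "jaw": -1},
    {"tx": 25, "ty": 0, "tz": 0, "rx": 0, "ry": 0, "rz": 0, "jaw": -1},
    {"tx": 30, "ty": 1, "tz": 0, "rx": 0, "ry": 0, "rz": 0, "jaw": -1},
    {"tx": 35, "ty": 1, "tz": 0, "rx": 0, "ry": 0, "rz": 0, "jaw": -1},
    {"tx": 40, "ty": 1, "tz": 0, "rx": 0, "ry": 0, "rz": 0, "jaw": -1},
    {"tx": 45, "ty": 1, "tz": 0, "rx": 0, "ry": 0, "rz": 0, "jaw": -1},
    {"tx": 50, "ty": 1, "tz": 0, "rx": 0, "ry": 0, "rz": 0, "jaw": -1},
    {"tx": 55, "ty": 1, "tz": 0, "rx": 0, "ry": 0, "rz": 0, "jaw": -1}
  ]
}}

```text
time_s: 7.75
position: [0.5272, 0.128, 0.0285]
tool_rot: [[1.0, 0.021, -0.001], [0.021, -1.0, -0.003], [-0.001, 0.003, -1.0]]
ft_force: [-1.9, 0.2, 1.2]
grip_width: 0.0004
```

```bash
python3 - <<'E'
from h import *
d=cam("scene");zoom(d["image"],180,130,420,270,3,"s9.png")
d=cam("top");zoom(d["image"],140,170,340,310,4,"t9.png")
o=env.observe();print(wj(o["position"]),o["ft_force"])
E
```

```text
[ -5.69627544 184.71329591  28.52014821] [ 0.25857372  0.53480043 -0.11684835]
```

View pics/s9.png

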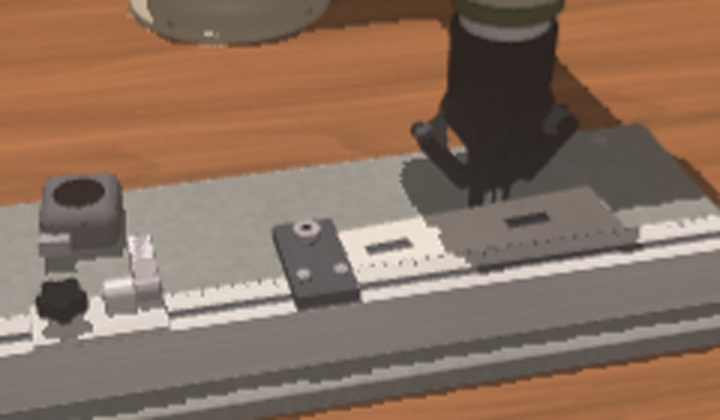

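View pics/t9.png

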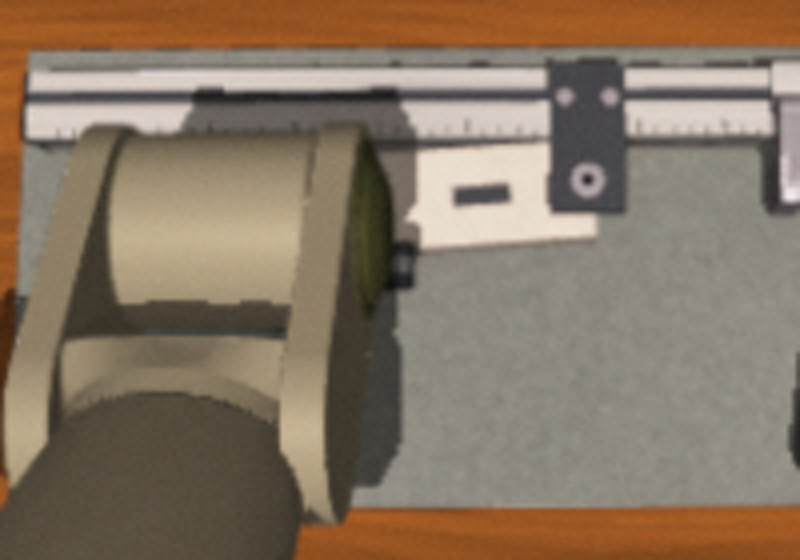

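Nearly flush; push on about 12 mm more, slowly.

Request:
{"method": "apply_moves", "body": {
  "plan": [
    {"tx": 3, "ty": 0, "tz": 0, "rx": 0, "ry": 0, "rz": 0, "jaw": -1},
    {"tx": 6, "ty": 0, "tz": 0, "rx": 0, "ry": 0, "rz": 0, "jaw": -1},
    {"tx": 9, "ty": 0, "tz": 0, "rx": 0, "ry": 0, "rz": 0, "jaw": -1},
    {"tx": 11, "ty": 0, "tz": 0, "rx": 0, "ry": 0, "rz": 0, "jaw": -1},
    {"tx": 13, "ty": 0, "tz": 0, "rx": 0, "ry": 0, "rz": 0, "jaw": -1},
    {"tx": 13, "ty": 0, "tz": 0, "rx": 0, "ry": 0, "rz": 0, "jaw": -1}
  ]
}}

```text
time_s: 8.45
position: [0.5393, 0.1279, 0.0284]
tool_rot: [[1.0, 0.021, -0.003], [0.021, -1.0, -0.003], [-0.003, 0.003, -1.0]]
ft_force: [-7.5, -0.6, 4.1]
grip_width: -0.0002
```

Request:
{"method": "apply_moves", "body": {
  "plan": [
    {"tx": -10, "ty": 0, "tz": 0, "rx": 0, "ry": 0, "rz": 0, "jaw": -1},
    {"tx": -25, "ty": 0, "tz": 5, "rx": 0, "ry": 0, "rz": 0, "jaw": -1},
    {"tx": -25, "ty": 20, "tz": 50, "rx": 0, "ry": 0, "rz": 0, "jaw": -1},
    {"tx": -15, "ty": 60, "tz": 70, "rx": 0, "ry": 0, "rz": 0, "jaw": -1},
    {"tx": 10, "ty": 100, "tz": 70, "rx": 0, "ry": 0, "rz": 0, "jaw": -1},
    {"tx": 35, "ty": 135, "tz": 70, "rx": 0, "ry": 0, "rz": 0, "jaw": -1},
    {"tx": 35, "ty": 145, "tz": 70, "rx": 0, "ry": 0, "rz": 0, "jaw": -1}
  ]
}}

```text
time_s: 9.15
position: [0.5759, 0.2758, 0.0982]
tool_rot: [[1.0, 0.023, -0.0], [0.023, -1.0, -0.002], [-0.0, 0.002, -1.0]]
ft_force: [-0.5, -0.9, -0.5]
grip_width: 0.0
```

```bash
python3 - <<'E'
from h import *
d=cam("scene");zoom(d["image"],220,130,460,270,3,"s10.png")
d=cam("top");zoom(d["image"],140,170,340,310,4,"t10.png")
o=env.observe();print(wj(o["position"]),o["ft_force"])
E
```

```text
[ 43.18849493 329.8542637   97.76720889] [-0.54326023 -0.35555038  0.19992253]
```

View pics/s10.png

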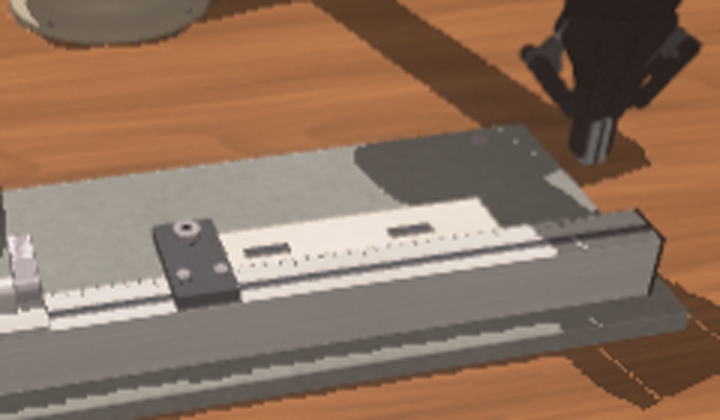

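View pics/t10.png

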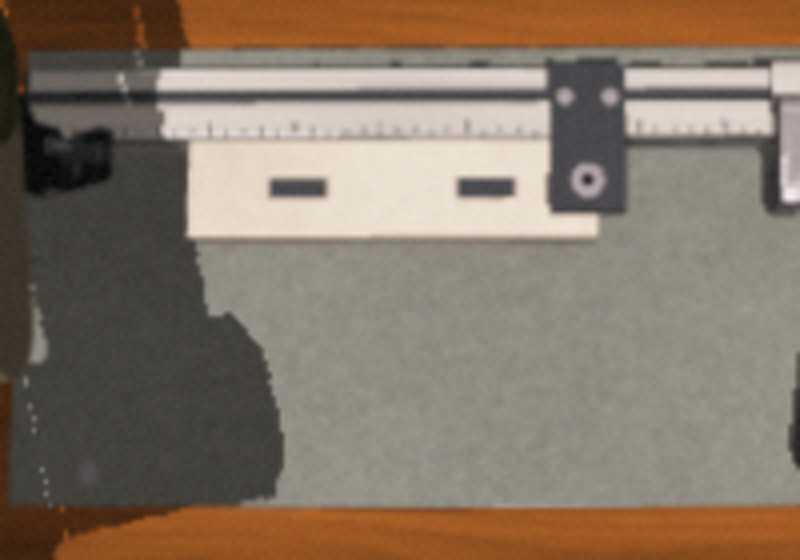

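```bash
python3 - <<'E'
from h import *
d=cam("top")
for x,y in[(187,237),(598,238),(187,142)]: print(wj(onz(d,140+x/4-.4,170+y/4-.4,.056)))
E
```

```text
[ 18.21555957 264.30319557  56.        ]
[17.19880083 24.01606842 56.        ]
[ 74.57955929 266.31040704  56.        ]
```

Request:
{"method": "apply_moves", "body": {
  "plan": [
    {"tx": 4, "ty": -25, "tz": -20, "rx": 0, "ry": 0, "rz": 0, "jaw": -1},
    {"tx": 4, "ty": -25, "tz": -50, "rx": 0, "ry": 0, "rz": 0, "jaw": -1},
    {"tx": 4, "ty": -25, "tz": -70, "rx": 0, "ry": 0, "rz": 0, "jaw": -1},
    {"tx": 4, "ty": -32, "tz": -70, "rx": 0, "ry": 0, "rz": 0, "jaw": -1},
    {"tx": 4, "ty": -40, "tz": -70, "rx": 0, "ry": 0, "rz": 0, "jaw": -1},
    {"tx": 4, "ty": -47, "tz": -70, "rx": 0, "ry": 0, "rz": 0, "jaw": -1},
    {"tx": 4, "ty": -54, "tz": -70, "rx": 0, "ry": 0, "rz": 0, "jaw": -1},
    {"tx": 5, "ty": -61, "tz": -70, "rx": 0, "ry": 0, "rz": 0, "jaw": -1},
    {"tx": 5, "ty": -68, "tz": -70, "rx": 0, "ry": 0, "rz": 0, "jaw": -1},
    {"tx": 5, "ty": -75, "tz": -70, "rx": 0, "ry": 0, "rz": 0, "jaw": -1},
    {"tx": 5, "ty": -82, "tz": -70, "rx": 0, "ry": 0, "rz": 0, "jaw": -1},
    {"tx": 5, "ty": -89, "tz": -70, "rx": 0, "ry": 0, "rz": 0, "jaw": -1}
  ]
}}

```text
time_s: 10.5
position: [0.5786, 0.1832, 0.028]
tool_rot: [[1.0, 0.022, -0.004], [0.022, -1.0, -0.004], [-0.004, 0.004, -1.0]]
ft_force: [-0.2, 2.0, 1.0]
grip_width: 0.0
```

```bash
python3 - <<'E'
from h import *
d=cam("scene");zoom(d["image"],180,130,420,270,3,"s11.png")
o=env.observe();print(wj(o["position"]),o["ft_force"])
E
```

```text
[ 46.20892465 238.02223839  27.84680947] [-0.41726747 -1.75977575 -1.12012073]
```

View pics/s11.png

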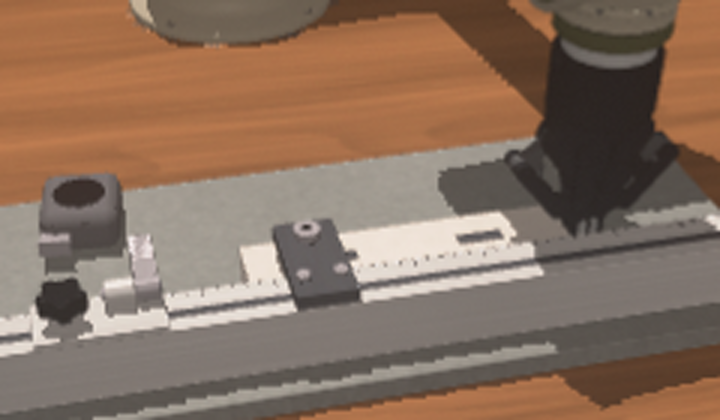

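Request:
{"method": "apply_moves", "body": {
  "plan": [
    {"tx": 0, "ty": -5, "tz": 0, "rx": 0, "ry": 0, "rz": 0, "jaw": -1},
    {"tx": 0, "ty": -10, "tz": 0, "rx": 0, "ry": 0, "rz": 0, "jaw": -1},
    {"tx": 0, "ty": -15, "tz": 0, "rx": 0, "ry": 0, "rz": 0, "jaw": -1},
    {"tx": 0, "ty": -20, "tz": 0, "rx": 0, "ry": 0, "rz": 0, "jaw": -1},
    {"tx": 1, "ty": -25, "tz": 0, "rx": 0, "ry": 0, "rz": 0, "jaw": -1},
    {"tx": 1, "ty": -30, "tz": 0, "rx": 0, "ry": 0, "rz": 0, "jaw": -1},
    {"tx": 1, "ty": -35, "tz": 0, "rx": 0, "ry": 0, "rz": 0, "jaw": -1},
    {"tx": 1, "ty": -40, "tz": 0, "rx": 0, "ry": 0, "rz": 0, "jaw": -1},
    {"tx": 1, "ty": -45, "tz": 0, "rx": 0, "ry": 0, "rz": 0, "jaw": -1},
    {"tx": 1, "ty": -49, "tz": 0, "rx": 0, "ry": 0, "rz": 0, "jaw": -1},
    {"tx": 1, "ty": -53, "tz": 0, "rx": 0, "ry": 0, "rz": 0, "jaw": -1}
  ]
}}

```text
time_s: 11.65
position: [0.5796, 0.1288, 0.0278]
tool_rot: [[1.0, 0.022, -0.004], [0.022, -1.0, -0.004], [-0.004, 0.004, -1.0]]
ft_force: [1.2, 1.0, 0.6]
grip_width: -0.0
```

```bash
python3 - <<'E'
from h import *
d=cam("scene");zoom(d["image"],180,160,340,260,5,"s12.png")
d=cam("top");zoom(d["image"],200,170,400,310,4,"t12.png")
o=env.observe();print(wj(o["position"]),o["ft_force"])
E
```

```text
[ 46.14518244 184.38223145  27.82294116] [ 0.00484257  0.86546036 -0.09596193]
```

View pics/s12.png

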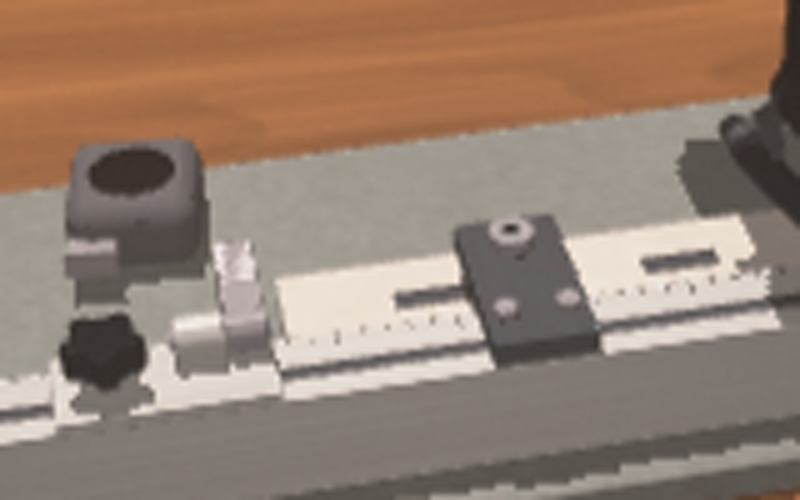

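View pics/t12.png

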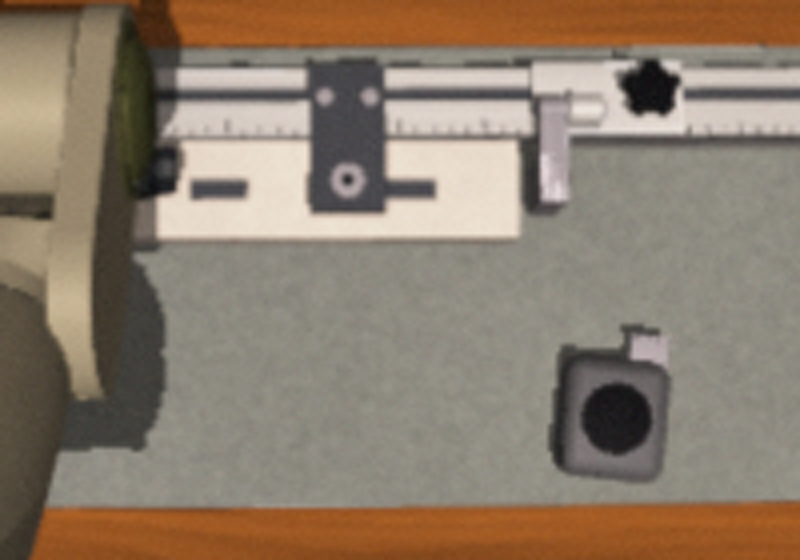

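```bash
python3 - <<'E'
from h import *
d=cam("top")
for x,y in[(520,237),(520,141)]: print(wj(onz(d,200+x/4-.4,170+y/4-.4,.056)))
E
```

```text
[ 17.46134712 -70.38668417  56.        ]
[ 74.22670053 -71.49957407  56.        ]
```

Request:
{"method": "apply_moves", "body": {
  "plan": [
    {"tx": 0, "ty": -2, "tz": 0, "rx": 0, "ry": 0, "rz": 0, "jaw": -1},
    {"tx": 0, "ty": -4, "tz": 0, "rx": 0, "ry": 0, "rz": 0, "jaw": -1},
    {"tx": 0, "ty": -6, "tz": 0, "rx": 0, "ry": 0, "rz": 0, "jaw": -1},
    {"tx": 0, "ty": -7, "tz": 0, "rx": 0, "ry": 0, "rz": 0, "jaw": -1},
    {"tx": 0, "ty": -8, "tz": 0, "rx": 0, "ry": 0, "rz": 0, "jaw": -1},
    {"tx": 0, "ty": -8, "tz": 0, "rx": 0, "ry": 0, "rz": 0, "jaw": -1}
  ]
}}

```text
time_s: 12.4
position: [0.5797, 0.1206, 0.0278]
tool_rot: [[1.0, 0.021, -0.004], [0.021, -1.0, -0.005], [-0.004, 0.005, -1.0]]
ft_force: [0.1, 0.1, -0.3]
grip_width: 0.0001
```

Request:
{"method": "apply_moves", "body": {
  "plan": [
    {"tx": 0, "ty": -1, "tz": 0, "rx": 0, "ry": 0, "rz": 0, "jaw": -1},
    {"tx": 0, "ty": -2, "tz": 0, "rx": 0, "ry": 0, "rz": 0, "jaw": -1},
    {"tx": 0, "ty": -2, "tz": 0, "rx": 0, "ry": 0, "rz": 0, "jaw": -1}
  ]
}}

```text
time_s: 12.7
position: [0.5796, 0.1188, 0.0278]
tool_rot: [[1.0, 0.021, -0.004], [0.021, -1.0, -0.005], [-0.004, 0.004, -1.0]]
ft_force: [0.3, 3.4, -0.0]
grip_width: 0.0
```

Request:
{"method": "apply_moves", "body": {
  "plan": [
    {"tx": 0, "ty": -1, "tz": 0, "rx": 0, "ry": 0, "rz": 0, "jaw": -1},
    {"tx": 0, "ty": -2, "tz": 0, "rx": 0, "ry": 0, "rz": 0, "jaw": -1},
    {"tx": 0, "ty": -2, "tz": 0, "rx": 0, "ry": 0, "rz": 0, "jaw": -1}
  ]
}}

```text
time_s: 13.0
position: [0.5795, 0.1185, 0.0279]
tool_rot: [[1.0, 0.021, -0.004], [0.021, -1.0, -0.002], [-0.004, 0.002, -1.0]]
ft_force: [0.5, 10.5, -0.3]
grip_width: 0.0
```

```bash
python3 - <<'E'
from h import *
d=cam("top");zoom(d["image"],260,170,380,260,6,"t13.png")
o=env.observe();print(wj(o["position"]),o["ft_force"])
E
```

```text
[ 45.79592295 174.2882258   27.85319913] [ 0.76173395 11.72674477  0.19342232]
```

View pics/t13.png

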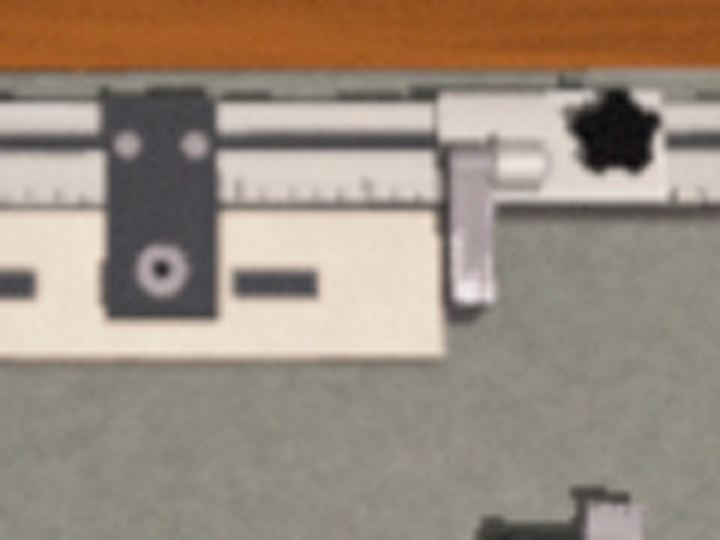

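Request:
{"method": "apply_moves", "body": {
  "plan": [
    {"tx": 0, "ty": 5, "tz": 0, "rx": 0, "ry": 0, "rz": 0, "jaw": -1},
    {"tx": 0, "ty": 25, "tz": 0, "rx": 0, "ry": 0, "rz": 0, "jaw": -1},
    {"tx": 0, "ty": 35, "tz": 40, "rx": 0, "ry": 0, "rz": 0, "jaw": -1},
    {"tx": -20, "ty": 50, "tz": 80, "rx": 0, "ry": 0, "rz": 0, "jaw": -1},
    {"tx": -60, "ty": 70, "tz": 100, "rx": 0, "ry": 0, "rz": 0, "jaw": -1},
    {"tx": -100, "ty": 90, "tz": 100, "rx": 0, "ry": 0, "rz": 0, "jaw": -1},
    {"tx": -140, "ty": 100, "tz": 100, "rx": 0, "ry": 0, "rz": 0, "jaw": -1},
    {"tx": -160, "ty": 100, "tz": 100, "rx": 0, "ry": 0, "rz": 0, "jaw": -1},
    {"tx": -160, "ty": 100, "tz": 100, "rx": 0, "ry": 0, "rz": 0, "jaw": -1}
  ]
}}

```text
time_s: 13.95
position: [0.4172, 0.2186, 0.1282]
tool_rot: [[1.0, 0.023, -0.005], [0.023, -1.0, -0.003], [-0.005, 0.003, -1.0]]
ft_force: [-0.5, -0.2, 0.8]
grip_width: 0.0002
```

```bash
python3 - <<'E'
from h import *
d=cam("top");zoom(d["image"],190,180,370,270,4,"t14.png")
im=cv2.cvtColor(d["image"],cv2.COLOR_RGB2GRAY)
cv2.imwrite("pics/t14f.png",d["image"][:,:,::-1])
d=cam("scene");zoom(d["image"],180,170,360,260,4,"s14.png")
E
```

```text
(no output)
```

View pics/t14.png

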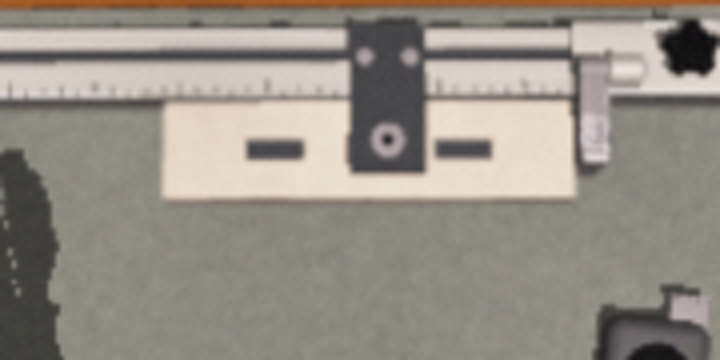

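View pics/s14.png

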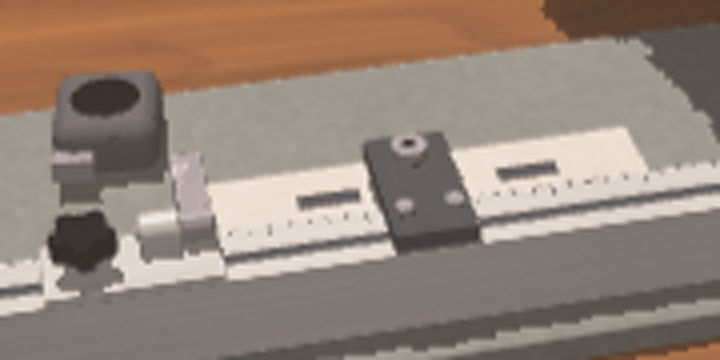

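View pics/t14f.png

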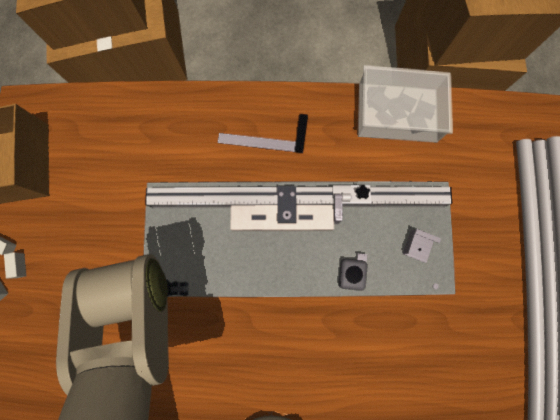

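```bash
python3 - <<'E'
from h import *
d=cam("top");im=cv2.cvtColor(d["image"],cv2.COLOR_RGB2GRAY).astype(float)
def edge(u,v0,v1,sgn):  # row subpixel of strongest gradient along column
    c=im[v0:v1,u];g=np.abs(np.diff(c));i=int(np.argmax(g));i=min(max(i,1),len(g)-2)
    w=g[i-1:i+2];return v0+.5+i+(w@[-1,0,1])/w.sum()
us=[u for u in range(236,330)]
P=np.array([wj(onz(d,u,edge(u,224,236,1),.056))[:2] for u in us]);f=np.polyfit(P[:,1],P[:,0],1)
r=P[:,0]-np.polyval(f,P[:,1]);print("near edge slope mrad",f[0]*1e3,"x at mid",np.polyval(f,40),r.std())
us=list(range(155,225))+list(range(375,440))
Q=np.array([wj(onz(d,u,edge(u,200,212,1),.068))[:2] for u in us]);g=np.polyfit(Q[:,1],Q[:,0],1);r=Q[:,0]-np.polyval(g,Q[:,1])
k=abs(r)<2;g=np.polyfit(Q[k,1],Q[k,0],1);print("fence edge slope",g[0]*1e3,np.polyval(g,40),r.std(),k.mean())
# end edges
for nm,u0,u1,vs in(("free",225,240,range(211,227)),("stop",329,340,range(222,228))):
    E=[]
    for v in vs:
        c=im[v,u0:u1];gg=np.abs(np.diff(c));i=min(max(int(np.argmax(gg)),1),len(gg)-2);w=gg[i-1:i+2];E.append(wj(onz(d,u0+.5+i+(w@[-1,0,1])/w.sum(),v,.056))[:2])
    print(nm,np.median(E,0))
E
```

```text
near edge slope mrad 1.0013531070934645 x at mid 17.39249044572564 0.1960909449803847
fence edge slope -2.2017510853107423 75.18980752912563 0.26460811702523984 1.0
free [ 42.42827795 161.33601629]
stop [ 27.641741   -79.57197521]
```

```bash
python3 - <<'E'
from h import *
p=env.observe()["position"];print(wj(p))
for t in[(-25,35,128),(-25,35,28),(6,35,28)]: print((jw(*t)-p)*1e3)
E
```

```text
[-110.89861649  277.25799595  128.06987686]
[ 9.07434178e+01 -2.40485220e+02 -6.98768556e-02]
[  90.7434178  -240.48522001 -100.06987686]
[ 121.73717374 -239.86305191 -100.06987686]
```

Request:
{"method": "apply_moves", "body": {
  "plan": [
    {"tx": 8, "ty": -40, "tz": 0, "rx": 0, "ry": 0, "rz": 0, "jaw": -1},
    {"tx": 16, "ty": -80, "tz": 0, "rx": 0, "ry": 0, "rz": 0, "jaw": -1},
    {"tx": 24, "ty": -120, "tz": 0, "rx": 0, "ry": 0, "rz": 0, "jaw": -1},
    {"tx": 40, "ty": -150, "tz": 0, "rx": 0, "ry": 0, "rz": 0, "jaw": -1},
    {"tx": 70, "ty": -175, "tz": -20, "rx": 0, "ry": 0, "rz": 0, "jaw": -1},
    {"tx": 90, "ty": -180, "tz": -50, "rx": 0, "ry": 0, "rz": 0, "jaw": -1},
    {"tx": 90, "ty": -180, "tz": -80, "rx": 0, "ry": 0, "rz": 0, "jaw": -1},
    {"tx": 90, "ty": -180, "tz": -100, "rx": 0, "ry": 0, "rz": 0, "jaw": -1},
    {"tx": 100, "ty": -180, "tz": -100, "rx": 0, "ry": 0, "rz": 0, "jaw": -1},
    {"tx": 110, "ty": -180, "tz": -100, "rx": 0, "ry": 0, "rz": 0, "jaw": -1},
    {"tx": 116, "ty": -180, "tz": -100, "rx": 0, "ry": 0, "rz": 0, "jaw": -1},
    {"tx": 120, "ty": -180, "tz": -100, "rx": 0, "ry": 0, "rz": 0, "jaw": -1}
  ]
}}

```text
time_s: 15.3
position: [0.5412, 0.0381, 0.029]
tool_rot: [[1.0, 0.021, -0.003], [0.021, -1.0, -0.003], [-0.003, 0.002, -1.0]]
ft_force: [-11.2, -3.5, 6.6]
grip_width: 0.0003
```

Request:
{"method": "apply_moves", "body": {
  "plan": [
    {"tx": 1.5, "ty": 0, "tz": 0, "rx": 0, "ry": 0, "rz": 0, "jaw": -1},
    {"tx": 3, "ty": 0, "tz": 0, "rx": 0, "ry": 0, "rz": 0, "jaw": -1},
    {"tx": 3, "ty": 0, "tz": 0, "rx": 0, "ry": 0, "rz": 0, "jaw": -1}
  ]
}}

```text
time_s: 15.6
position: [0.5412, 0.038, 0.0291]
tool_rot: [[1.0, 0.022, -0.011], [0.022, -1.0, -0.003], [-0.011, 0.003, -1.0]]
ft_force: [-13.7, -3.6, 3.6]
grip_width: 0.0002
```

Request:
{"method": "apply_moves", "body": {
  "plan": [
    {"tx": -8, "ty": 0, "tz": 0, "rx": 0, "ry": 0, "rz": 0, "jaw": -1},
    {"tx": -20, "ty": 0, "tz": 2, "rx": 0, "ry": 0, "rz": 0, "jaw": -1},
    {"tx": -20, "ty": -40, "tz": 2, "rx": 0, "ry": 0, "rz": 0, "jaw": -1},
    {"tx": -19, "ty": -80, "tz": 0, "rx": 0, "ry": 0, "rz": 0, "jaw": -1},
    {"tx": -18, "ty": -115, "tz": 0, "rx": 0, "ry": 0, "rz": 0, "jaw": -1},
    {"tx": -18, "ty": -115, "tz": 0, "rx": 0, "ry": 0, "rz": 0, "jaw": -1},
    {"tx": -8, "ty": -115, "tz": 0, "rx": 0, "ry": 0, "rz": 0, "jaw": -1},
    {"tx": 0, "ty": -115, "tz": 0, "rx": 0, "ry": 0, "rz": 0, "jaw": -1},
    {"tx": 3, "ty": -115, "tz": 0, "rx": 0, "ry": 0, "rz": 0, "jaw": -1},
    {"tx": 5, "ty": -115, "tz": 0, "rx": 0, "ry": 0, "rz": 0, "jaw": -1},
    {"tx": 5, "ty": -115, "tz": 0, "rx": 0, "ry": 0, "rz": 0, "jaw": -1}
  ]
}}

```text
time_s: 16.7
position: [0.5435, -0.0758, 0.029]
tool_rot: [[1.0, 0.024, -0.019], [0.024, -1.0, -0.003], [-0.019, 0.002, -1.0]]
ft_force: [-15.9, -4.2, 9.8]
grip_width: -0.0001
```

```bash
python3 - <<'E'
from h import *
p=env.observe();print(wj(p["position"]),p["ft_force"])
E
```

```text
[  5.91388268 -19.18257106  29.03689983] [-15.89144543  -4.22628617   9.82686197]
```

Request:
{"method": "apply_moves", "body": {
  "plan": [
    {"tx": -8, "ty": 0, "tz": 0, "rx": 0, "ry": 0.018, "rz": 0, "jaw": -1},
    {"tx": -22, "ty": 0, "tz": 2, "rx": 0, "ry": 0.018, "rz": 0, "jaw": -1},
    {"tx": -25, "ty": 0, "tz": 40, "rx": 0, "ry": 0.018, "rz": 0, "jaw": -1},
    {"tx": -25, "ty": 35, "tz": 80, "rx": 0, "ry": 0.018, "rz": 0, "jaw": -1},
    {"tx": -15, "ty": 75, "tz": 90, "rx": 0, "ry": 0.018, "rz": 0, "jaw": -1},
    {"tx": 0, "ty": 115, "tz": 90, "rx": 0, "ry": 0.018, "rz": 0, "jaw": -1},
    {"tx": 10, "ty": 155, "tz": 90, "rx": 0, "ry": 0.018, "rz": 0, "jaw": -1},
    {"tx": 25, "ty": 190, "tz": 80, "rx": 0, "ry": 0.018, "rz": 0, "jaw": -1},
    {"tx": 35, "ty": 222, "tz": 60, "rx": 0, "ry": 0.018, "rz": 0, "jaw": -1},
    {"tx": 35, "ty": 222, "tz": 30, "rx": 0, "ry": 0.018, "rz": 0, "jaw": -1},
    {"tx": 35, "ty": 222, "tz": 0, "rx": 0, "ry": 0.018, "rz": 0, "jaw": -1},
    {"tx": 35, "ty": 222, "tz": -1, "rx": 0, "ry": 0.018, "rz": 0, "jaw": -1}
  ]
}}

```text
time_s: 17.9
position: [0.5763, 0.1475, 0.0247]
tool_rot: [[0.999, 0.026, -0.044], [0.026, -1.0, -0.003], [-0.044, 0.002, -0.999]]
ft_force: [-0.7, 0.5, 0.4]
grip_width: 0.0001
```

```bash
python3 - <<'E'
from h import *
p=env.observe();print(wj(p["position"]),p["ft_force"],p["tool_rot"])
E
```

```text
[ 43.21658215 203.36451809  24.68328513] [-0.65347422  0.46297691  0.44607048] [[ 0.9986978   0.02646044 -0.04361819]
 [ 0.02635106 -0.999648   -0.00308079]
 [-0.04368435  0.0019274  -0.99904352]]
```

Request:
{"method": "apply_moves", "body": {
  "plan": [
    {"tx": 1, "ty": -5, "tz": 3, "rx": 0, "ry": -0.043, "rz": -0.006, "jaw": -1},
    {"tx": 2, "ty": -12, "tz": 3, "rx": 0, "ry": -0.043, "rz": -0.006, "jaw": -1},
    {"tx": 3, "ty": -20, "tz": 3, "rx": 0, "ry": -0.043, "rz": -0.006, "jaw": -1},
    {"tx": 3, "ty": -25, "tz": 3, "rx": 0, "ry": -0.043, "rz": -0.006, "jaw": -1},
    {"tx": 3, "ty": -28, "tz": 3, "rx": 0, "ry": -0.043, "rz": -0.006, "jaw": -1},
    {"tx": 3, "ty": -30, "tz": 3, "rx": 0, "ry": -0.043, "rz": -0.006, "jaw": -1},
    {"tx": 3, "ty": -31.5, "tz": 3, "rx": 0, "ry": -0.043, "rz": -0.006, "jaw": -1},
    {"tx": 3, "ty": -31.5, "tz": 3, "rx": 0, "ry": -0.043, "rz": -0.006, "jaw": -1}
  ]
}}

```text
time_s: 18.7
position: [0.5795, 0.1184, 0.0283]
tool_rot: [[1.0, 0.02, 0.001], [0.02, -1.0, 0.001], [0.001, -0.001, -1.0]]
ft_force: [0.3, 13.6, 2.1]
grip_width: 0.0001
```

```bash
python3 - <<'E'
from h import *
p=env.observe();print(wj(p["position"]),p["ft_force"])
E
```

```text
[ 45.85584805 174.22546597  28.25758991] [ 0.27178697 13.58258281  2.0661219 ]
```

Firm against the stop (13.6 N) at the same place. Retreat and check.

Request:
{"method": "apply_moves", "body": {
  "plan": [
    {"tx": 0, "ty": 5, "tz": 0, "rx": 0, "ry": 0, "rz": 0, "jaw": -1},
    {"tx": 0, "ty": 25, "tz": 0, "rx": 0, "ry": 0, "rz": 0, "jaw": -1},
    {"tx": 0, "ty": 35, "tz": 40, "rx": 0, "ry": 0, "rz": 0, "jaw": -1},
    {"tx": -20, "ty": 50, "tz": 80, "rx": 0, "ry": 0, "rz": 0, "jaw": -1},
    {"tx": -60, "ty": 70, "tz": 120, "rx": 0, "ry": 0, "rz": 0, "jaw": -1},
    {"tx": -100, "ty": 90, "tz": 140, "rx": 0, "ry": 0, "rz": 0, "jaw": -1},
    {"tx": -140, "ty": 100, "tz": 140, "rx": 0, "ry": 0, "rz": 0, "jaw": -1},
    {"tx": -160, "ty": 110, "tz": 140, "rx": 0, "ry": 0, "rz": 0, "jaw": -1},
    {"tx": -160, "ty": 110, "tz": 140, "rx": 0, "ry": 0, "rz": 0, "jaw": -1},
    {"tx": -160, "ty": 110, "tz": 140, "rx": 0, "ry": 0, "rz": 0, "jaw": -1}
  ]
}}

```text
time_s: 19.7
position: [0.42, 0.2284, 0.1686]
tool_rot: [[1.0, 0.021, 0.002], [0.021, -1.0, 0.001], [0.002, -0.001, -1.0]]
ft_force: [0.3, -1.6, -0.2]
grip_width: -0.0001
```

```bash
python3 - <<'E'
from h import *
s=cam("scene");zoom(s["image"],180,170,360,260,4,"s15.png")
d=cam("top");zoom(d["image"],190,180,370,270,4,"t15.png");im=cv2.cvtColor(d["image"],cv2.COLOR_RGB2GRAY).astype(float)
def edge(c):
    g=np.abs(np.diff(c));i=min(max(int(np.argmax(g)),1),len(g)-2);w=g[i-1:i+2];return .5+i+(w@[-1,0,1])/w.sum()
P=np.array([wj(onz(d,u,224+edge(im[224:236,u]),.056))[:2] for u in range(236,330)]);f=np.polyfit(P[:,1],P[:,0],1)
print("near slope mrad",f[0]*1e3,"mid x",np.polyval(f,40))
for nm,u0,u1,vs in(("free",225,240,range(211,227)),("stop",329,340,range(222,228))):
    print(nm,np.median([wj(onz(d,u0+edge(im[v,u0:u1]),v,.056))[:2] for v in vs],0))
for nm,p in(("carriage +y front",(SC[0],SC[1]+2,70)),):print(nm,proj(d,jw(*p)))
E
```

```text
near slope mrad -2.528238897471931 mid x 18.42076412106512
free [ 42.42828189 161.42001428]
stop [ 27.64184509 -79.56194411]
carriage +y front [332.77494446 203.56225297]
```

View pics/t15.png

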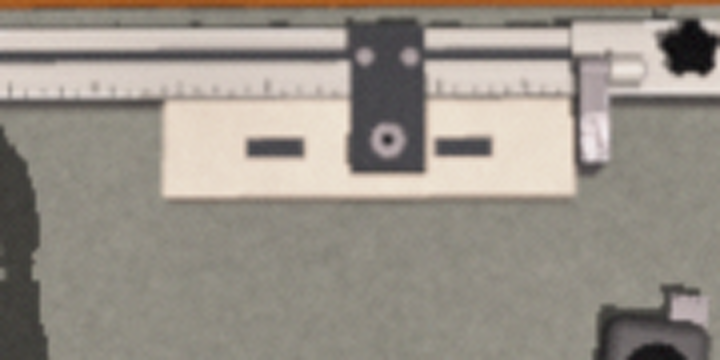

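View pics/s15.png

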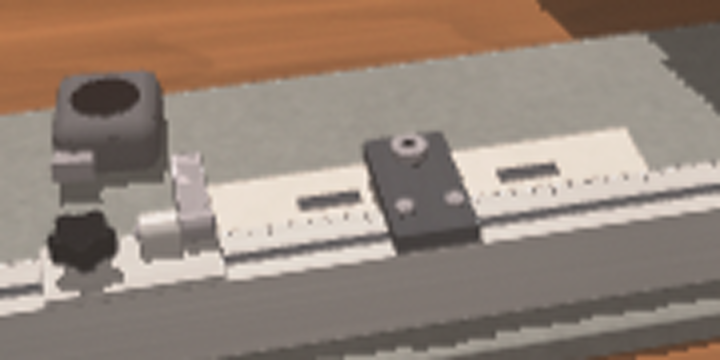

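```bash
python3 - <<'E'
from rig import env
print(env.close_job())
E
```

```text
the job is handed in; nothing more can be done
None
```

The flip stop is fully down and the rail sits in the corner, flush against the fence and butted against the stop. The job took about 20 s of the 72 s allowed and is handed in.

**Flip stop:** The first try touched the blade too low and pressed down on it with about 40 N. The stop leaned back to its raised position, so I backed off. A second push nearer the blade's end tipped it over, and the pictures show it hanging fully down.

**Rail:** I pushed it flush with the fence, slid it under the drill guide and butted it against the stop. The first check showed it about 3 mrad out of line with the fence. I pressed both ends of its near side again (about 14–16 N) and then its end (about 14 N).

**Last checks:**
- **Angle:** The rail is within 0.3 mrad of the fence.
- **Against the fence:** The gap from the fence face to the rail's near edge is 56.8 mm; the rail is 57 mm wide.
- **Against the stop:** The rail's end is at y = -79.6 mm in the jig's frame, against about -79.3 mm measured for the stop corner.
- **Precision:** The camera calibration is only good to about 2 mm, so the last fractions of a millimetre rest on the pushing forces.
- **Surroundings:** The stop's carriage shows no shift in the images, and the tape measure, bracket and square appear undisturbed. The gripper finished clear, about 170 mm above the bench.

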